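# Pop a printed tile out of the screen-printing jig and trap it

## Task

The tile in the screen-printing jig is freshly printed and its screen is already lifted. Press the jig's yellow thumb tab down with one fingertip so that the spring pops the tile out over the front edge, and trap the tile there by its front edge with the other finger before it slides off the jig. Finish holding it so, the tab kept down with one finger and the tile stopped against the other; do not lift or tip the tile or touch its wet printed face, and leave everything else where it stands.

Things in the scene. Friction and masses are not known exactly. Their poses are not given: they have to be found in the camera images.
- nest (a point): Nest of the screwed-down tile screen-printing jig: point on its level aluminium bed under the middle of the clamped tile, 36 mm above the work surface. The jig's axes: -x is the way the tile pops out, to the open front; y left, z up. Steel side rails 9 mm high with inner faces at y = +-52 mm guide the tile. Nothing of the jig behind the tile is over 18 mm above the bed.
- front_edge (a point): Middle of the bed's front edge, 50 mm before the nest (its x = -50 mm), at bed height. In front of it there is only the drop stop, the thumb tab on the right and the work surface 36 mm lower. A tile that is not stopped slides over this edge and falls; it overbalances once it is 50 mm out of its nest. Axes as the nest.
- tile: The printed bevelled tile: 100 x 100 mm, 16 mm thick, about 270 g, off-white with a wet blue print; origin at the centre of its underside, z up, sides along x and y. The printed field is the middle 80 x 80 mm of the top, 2 mm proud of the 14 mm high edges. At the start it lies in the nest, sprung against the drop stop.
- plunger (a joint): Travel of the black spring plunger (76 mm wide, 11 mm high) behind the tile, m: 0 is home, 0.075 fully forward (-x). It drives the tile out with 5.5 N at first and 3 N at the end of its stroke, at about 0.3 m/s as soon as the stop is down, and keeps pressing the tile with 1 to 4 N on what stops it.
- drop_stop (a joint): How far the spring drop stop with its yellow thumb tab is pressed down, m: 0 at rest, 0.012 at the bottom; it springs back when let go. Its bar (100 mm wide, x = -51 to -57 mm of the nest) stands 6 mm above the bed at rest: the tile comes free at 6 to 7 mm. Takes 4 N at first, 7 N at the bottom, plus up to 4 N rubbing. Let up under the popped tile, it pushes the tile up.
- tab (a point): Middle of the top of the yellow thumb tab, part of the drop stop; it goes straight down. At rest its top is 8 mm above the bed, 44 mm above the work surface. Centred at x = -82, y = -78 mm of the nest, 36 mm wide in y, clear from x = -57 to -111 mm. A second fingertip beside it at the nest's y between -45 and +45 mm stands in front of the tile, in its way. Axes as the nest.
- frame (a point): Middle of the lower bar of the raised screen frame (aluminium, yellowish mesh, 240 mm wide in the jig's x, 220 mm long), fixed on the jig's left side. It rises from here, folded back 58 degrees from upright (to +y, as far as y = +320 mm), to 190 mm above the work surface. Axes as the nest.
- ink_jar: Bystander, to be left where it stands: screw-lid jar of printing ink, 68 mm across, 62 mm high, blue label; origin at the centre of its underside.
- mug: Bystander, to be left where it stands: blue ceramic mug, 80 mm across, 88 mm high, with a handle; origin at the centre of its underside.
- bowl: Bystander, to be left where it stands: terracotta bowl, 120 mm across, 55 mm high; origin at the centre of its underside.
- squeegee: Bystander, to be left where it stands: wooden hand squeegee with a green blade, lying, 150 x 45 mm, 22 mm high; origin at the centre of its underside.
- spatula: Bystander, to be left where it stands: ink spatula, lying flat, 200 mm long; origin at the centre of its underside.
- blank_tiles: Bystander, to be left where it stands: stack of four blank bisque tiles, 100 x 100 mm, 56 mm high; origin at the centre of its underside.
- bud_vase: Bystander, to be left where it stands: small terracotta bud vase, 72 mm across, 98 mm high; origin at the centre of its underside.
Things that resemble listed ones, but are neither listed nor needed, are in the scene too. Of the things like the tile, leave any that is orange or pink; of the rest the larger one is meant.

How it is judged (in metres and radians):
On the way, in this order (a step that is already met when the one before it is completed fails the run):
1. the thumb tab is being pressed while the tile is still home in its nest (value of joint drop_stop above 0.003 m and x of tile in the frame of nest above -0.004 m).
2. the tile has popped out over the front edge and is stopped by a finger, the tab still down (x of tile in the frame of nest between -0.048 and -0.006 m and contact force between the fingers and tile above 0.3 N and value of joint drop_stop above 0.0065 m), for 0.2 s.
At the end, for the whole second after the job is handed in: The tile lies flat on the bed (within 4 mm of it and 0.08 rad of level) and still, 6 to 48 mm out from its nest towards the front, pressing on a finger with more than 0.3 N, while the thumb tab is held at least 6.5 mm down (all of step 2 and linear speed of tile below 0.02 m/s and z of tile in the frame of nest below 0.004 m and angle between tile's own z axis and vertical below 0.08 rad); the arm keeps its last pose, push and grip.
It fails at once if the tile slides away off the front of the jig (x of tile in the frame of nest below -0.048 m).
It fails at once if the tile is lifted or tipped off the bed (z of tile in the frame of nest above 0.006 m or angle between tile's own z axis and vertical above 0.15 rad).
It fails at once if the wet printed face is touched (contact force between any of the fingers, the arm and tile_c1 above 0.3 N).
It fails at once if a bystander is disturbed (moved over 15 mm) (distance of any of ink_jar, mug, bowl, squeegee, spatula, blank_tiles, bud_vase from where it was at the start of the episode above 0.015 m).
It also fails if it takes over 32 s, if anything falls off the work surface, if the arm or the gripper's body presses on something with over 40 N, if the wrist force passes 120 N, or if a joint passes its speed limit or range.

## Robot

A 7-joint arm with a two-finger parallel gripper is mounted at the origin on the work surface. World frame = base frame: x ahead of the robot, y to its left, z up, the work surface at z = 0. Lengths are in mm, angles in rad, forces in N, time in s.
With the tool pointing down it reaches from about 400 to 850 mm from the base axis. Payload 4.5 kg.
Tool frame: the origin (TCP) lies at the very end of the fingers, on their centre line; the grasp point (between the pads) lies 19 mm behind it; z points along the fingers, x is the direction in which the jaws open and shut, and the axes are right-handed (so a half turn about z gives the same grasp; the last joint's range is limited). The gripper opens to 88 mm and grips with 3 to 60 N. Pads are 18 mm wide; open, the fingers measure 123 mm over their backs; the gripper's body (75 mm by 187 mm) begins 45 mm behind the grasp point.
Start: joints at [1.343, 0.689, -0.195, 1.565, 0.157, 0.902, -0.215], TCP at [161.791, -603.72, 238.743] pointing down, gripper open.
Joint ranges: [-3.01, 3.01], [-0.46, 2.08], [-1.47, 1.51], [0.13, 2.56], [-1, 4.14], [0.04, 2.09], [-2.66, 2.66]. Speed limits (rad/s): [2.57, 2.57, 3.14, 3.14, 3.14, 3.14, 3.14].

## Interface

Orientations are given as a unit quaternion [w, x, y, z].
In Python, from rig import env gives the robot as it stands. The module is installed in compiled form; this text tells all that it offers.
- The arm moves only by the tool drive_tool, never from a script. Its argument "targets" is text: rows parted by semicolons, each of 5 numbers parted by spaces: the closure, from -1 (fully open) to 1 (shut), then the shift along the tool's x, y, z in m, then the turn about the tool's z in rad. A call has 1 to 12 rows; each row shifts and turns the commanded pose from where the row before left it, along the tool's axes as they then stand; what a row does not reach is not made up. A row lasts 1/12 s, in which the tool goes at most 41.7 mm and 7.16 degrees, less where a joint would pass 70% of its speed; a pose out of reach is approached as far as the arm can. A call with a gripper value outside its range is refused whole. The fingers move at their own pace and stop on an object; "newtons" is the grip in N (left out, the last holds). Time passes only in rows, so rows that do not move let the fingers close. It gives the time, the measured TCP pose, the force and the opening at its end, in the units of the state.
- env.observe(): the state, without advancing time (a new reading comes with each control period).
- env.snapshot(name): name is "scene" or "top"; returns a dict with "frame" (420x560x3 uint8, blue, green, red), "intrinsics" (3x3 intrinsics, pixels), "eye" and "attitude" of the camera in the world. Camera axes: x right, y down, z forward; pixel columns grow to the right and rows downward; lengths in mm; the calibration is good to about 2 mm. A picture is of the moment at which its call begins. There is no depth.
- env.job_done(): hands the job in, once; it reports no verdict.
The state is a dict: "t": time; "q": joint angles; "joint_vel": joint speeds; "joint_torque": joint torques, N m; "ee_pos": TCP position; "tcp_rot": TCP orientation; "force": force on the tool from outside, world axes, zero at the start; "ft_torque": the same for the moment, N m; "grip_width": finger opening in mm.
Only numpy, scipy, OpenCV 4.12 (cv2) and the standard library are available. Lean on these libraries where they do the work, as an engineer would, in place of code of your own. Each camera call takes 0.05 s, during which the arm holds its last target.

## Working session

There is one attempt and no reset: what is moved stays moved. The work goes in short steps, Python scripts to look and compute and a tool call to move; the robot and the scene stay as the last step left them, time stands still between calls to the robot, and variables do not carry over. Pictures are saved under pics/ and viewed, and the job is handed in when it is done.

Besides the shell and the picture viewer there is one more tool, called after ">>>" by a JSON object that holds its "api" and its "payload", one argument or row to a line. drive_tool: Moves the arm, as the interface text tells. Its arguments: {"type":"object","properties":{"targets":{"type":"string"},"newtons":{"type":"number"}},"required":["targets"]}

```bash
mkdir -p pics; cat > h.py <<'E'
import numpy as np,cv2,pickle
from rig import env
def snap(n,f):
    s=env.snapshot(n); cv2.imwrite(f'pics/{f}.png',s['frame']); pickle.dump(s,open(f'pics/{f}.pkl','wb')); return s
E
python3 - <<'E'
from h import *
for n in('scene','top'):
    s=snap(n,n+'0'); print(s['intrinsics'],s['eye'],s['attitude'])
print(env.observe())
E
```

```text
[[466.7990072    0.         279.45213057]
 [  0.         466.7990072  212.56358272]
 [  0.           0.           1.        ]] [1319.17187293  700.87994843  895.49172557] [-0.18946228  0.39723137  0.80421325 -0.39944002]
[[535.53185781   0.         282.59952084]
 [  0.         535.53185781 203.08370768]
 [  0.           0.           1.        ]] [ 207.99341867   65.98724297 1588.13312396] [ 0.06242219 -0.70344626  0.70430923 -0.07221734]
{'t': 0.1, 'q': array([ 1.34277553,  0.68990376, -0.19451488,  1.5662238 ,  0.15733908,
        0.90248015, -0.2150725 ]), 'joint_vel': array([ 0.00018747, -0.00046959, -0.00070171, -0.00384363,  0.00213968,
       -0.00232896,  0.00156107]), 'joint_torque': array([-2.76317798e-03, -5.28491235e+01, -1.27108164e+00, -1.53836221e+01,
       -5.25095186e-02,  1.94596119e-03,  5.35894708e-05]), 'ee_pos': array([ 161.57888493, -603.1801508 ,  237.99215027]), 'tcp_rot': array([-4.32527196e-04,  7.93396742e-01, -6.08704323e-01, -6.85348957e-04]), 'force': array([-0.1372562 ,  0.74031695, -0.88206084]), 'ft_torque': array([-0.01152752, -0.00232636, -0.00426701]), 'grip_width': 88.23456005559812}
```

View pics/scene0.png

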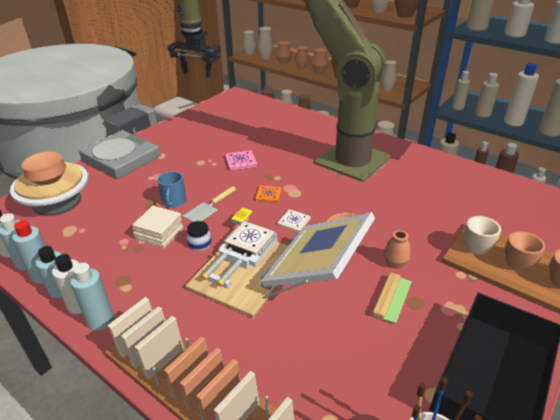

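View pics/top0.png

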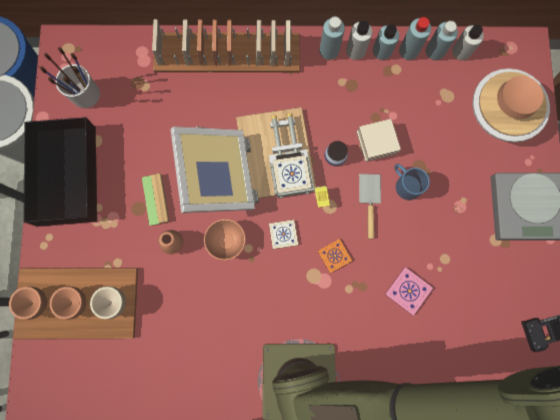

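```bash
python3 - <<'E'
import cv2
a=cv2.imread('pics/top0.png');b=cv2.imread('pics/scene0.png')
cv2.imwrite('pics/tc.png',cv2.resize(a[95:255,235:395],None,fx=3.75,fy=3.75,interpolation=cv2.INTER_CUBIC))
cv2.imwrite('pics/sc.png',cv2.resize(b[170:320,170:370],None,fx=4,fy=4,interpolation=cv2.INTER_CUBIC))
E
```

```text
(no output)
```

View pics/tc.png

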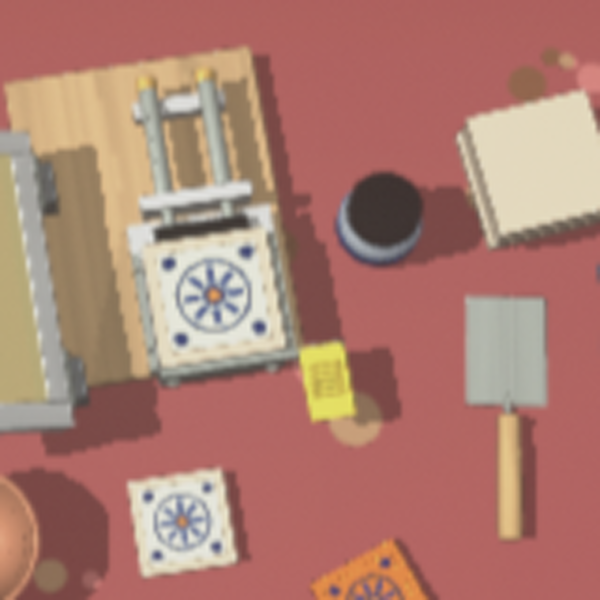

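View pics/sc.png

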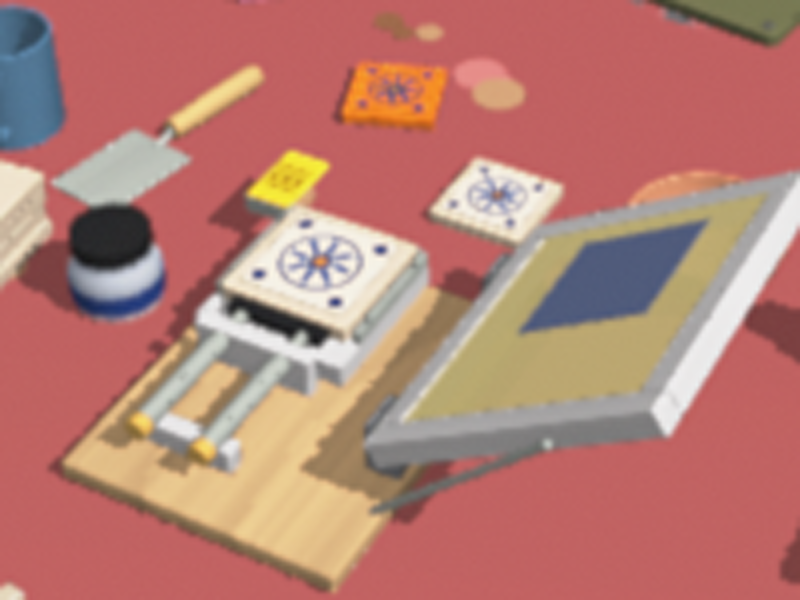

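Four tiles are similar: white in the jig at top-view (292,173), white loose at (283,234), orange at (335,256) and pink at (409,291). The jig tile is the larger of the two white ones, sits in the nest and the crop confirms it. The yellow tab is at (322,197) in the top view and (242,215) in the scene view.

```bash
cat >> h.py <<'E'
from scipy.spatial.transform import Rotation as Ro
def cam(s):
    q=np.array(s['attitude']); return s['intrinsics'],np.array(s['eye']),Ro.from_quat([q[1],q[2],q[3],q[0]]).as_matrix()
def ray(s,p):
    K,e,R=cam(s); d=R@np.linalg.inv(K)@np.array([p[0],p[1],1.]); return e,d/np.linalg.norm(d)
def plane(s,p,z):
    e,d=ray(s,p); return e+d*(z-e[2])/d[2]
def tri(s1,p1,s2,p2):
    e1,d1=ray(s1,p1);e2,d2=ray(s2,p2)
    t=np.linalg.lstsq(np.c_[d1,-d2],e2-e1,rcond=None)[0]
    a,b=e1+d1*t[0],e2+d2*t[1]; return (a+b)/2,np.linalg.norm(a-b)
def proj(s,P):
    K,e,R=cam(s); c=R.T@(np.array(P)-e); u=K@c; return u[:2]/u[2]
E
python3 - <<'E'
from h import *
T=pickle.load(open('pics/top0.pkl','rb'));S=pickle.load(open('pics/scene0.pkl','rb'))
print('base',proj(T,[0,0,0]),proj(S,[0,0,0]))
def mask(s,lo,hi,roi):
    h=cv2.cvtColor(s['frame'],cv2.COLOR_BGR2HSV); m=cv2.inRange(h,lo,hi); x0,y0,x1,y1=roi
    k=np.zeros_like(m);k[y0:y1,x0:x1]=m[y0:y1,x0:x1];return k
def big(m):
    return max(cv2.findContours(m,cv2.RETR_EXTERNAL,cv2.CHAIN_APPROX_NONE)[0],key=cv2.contourArea)
for n,s,roi,troi in(('top',T,(305,180,340,215),(262,145,320,200)),('scene',S,(225,200,262,230),(215,215,285,262))):
    y=big(mask(s,(22,130,120),(34,255,255),roi)); r=cv2.minAreaRect(y); print(n,'tab',r,cv2.contourArea(y)); print(cv2.boxPoints(r))
    # orange centre dot in tile
    o=mask(s,(3,90,120),(18,255,255),troi); c=[cv2.boundingRect(k)+(cv2.contourArea(k),) for k in cv2.findContours(o,0,1)[0]]; print('orange',c)
    w=mask(s,(12,8,190),(32,90,255),troi); w=cv2.morphologyEx(w,cv2.MORPH_CLOSE,np.ones((5,5)));w=cv2.morphologyEx(w,cv2.MORPH_OPEN,np.ones((5,5)));c=big(w);r=cv2.minAreaRect(c);print('tile',r,cv2.contourArea(c),cv2.approxPolyDP(c,4,True).reshape(-1,2).tolist());print(cv2.boxPoints(r))
    v=s['frame'].copy();cv2.drawContours(v,[c,y],-1,(0,0,255),1);cv2.imwrite(f'pics/m{n}.png',cv2.resize(v[140:270,200:350],None,fx=4,fy=4,interpolation=0))
E
```

```text
base [298.3741239  381.01719698] [351.90650856 160.96978854]
top tab ((321.90386962890625, 196.51925659179688), (19.415496826171875, 11.7669677734375), 78.69007110595703) 196.0
[[314.2308  188.15387]
 [325.76926 185.84619]
 [329.57693 204.88464]
 [318.03848 207.19232]]
orange [(264, 198, 1, 1, 0.0), (283, 197, 1, 1, 0.0), (314, 191, 3, 9, 1.5), (319, 186, 1, 1, 0.0), (315, 183, 3, 4, 3.0), (314, 178, 2, 5, 3.5), (313, 172, 2, 5, 3.5), (291, 172, 3, 3, 3.0), (312, 167, 2, 5, 3.5), (314, 163, 1, 1, 0.0), (311, 162, 1, 4, 0.0), (314, 158, 1, 1, 0.0), (303, 145, 8, 16, 20.5), (262, 145, 14, 52, 410.5)]
tile ((288.70806884765625, 170.85260009765625), (39.306785583496094, 37.93826675415039), 81.25383758544922) 627.5 [[268, 155], [274, 191], [309, 187], [307, 167], [301, 182], [288, 185], [281, 178], [284, 160]]
[[266.97107 154.31215]
 [304.4682  148.54335]
 [310.44507 187.39305]
 [272.94794 193.16185]]
scene tab ((241.69309997558594, 214.7172393798828), (9.633275985717773, 18.8513240814209), 48.366458892822266) 132.0
[[231.44827 217.3793 ]
 [245.53793 204.85516]
 [251.93793 212.05518]
 [237.84827 224.57932]]
orange [(223, 261, 3, 1, 0.0), (215, 251, 4, 9, 18.5), (261, 241, 24, 21, 225.0), (249, 234, 3, 2, 1.0), (272, 230, 2, 1, 0.0), (269, 229, 2, 1, 0.0), (267, 228, 1, 1, 0.0), (283, 227, 1, 1, 0.0), (264, 227, 1, 1, 0.0), (280, 226, 1, 1, 0.0), (261, 226, 1, 1, 0.0), (278, 225, 1, 1, 0.0), (258, 225, 1, 1, 0.0), (255, 224, 1, 1, 0.0), (252, 223, 1, 1, 0.0), (249, 222, 2, 1, 0.0), (277, 219, 3, 3, 0.0), (245, 215, 5, 7, 6.5), (231, 215, 3, 4, 0.0)]
tile ((249.89414978027344, 236.41604614257812), (40.75286102294922, 25.80160140991211), 19.983104705810547) 815.5 [[242, 222], [228, 242], [258, 251], [272, 231]]
[[226.33575 241.57663]
 [235.15326 217.32846]
 [273.45255 231.25546]
 [264.63504 255.50363]]
```

```bash
python3 -c "
import cv2,numpy as np
a=cv2.imread('pics/mtop.png');b=cv2.imread('pics/mscene.png');cv2.imwrite('pics/mm.png',cv2.resize(np.hstack([a,b]),(800,347)))"
```

```text
(no output)
```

View pics/mm.png

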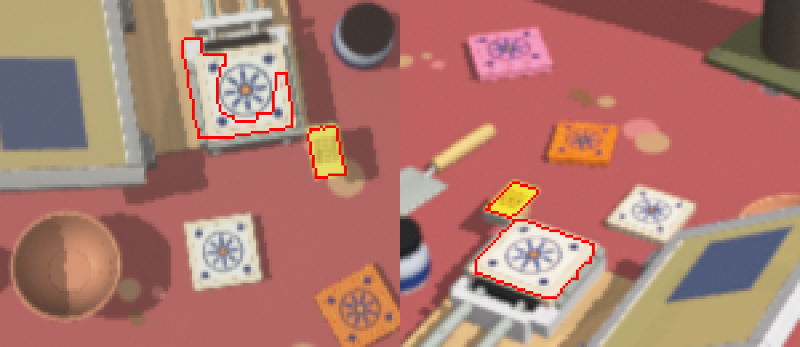

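```bash
python3 - <<'E'
from h import *
T=pickle.load(open('pics/top0.pkl','rb'));S=pickle.load(open('pics/scene0.pkl','rb'))
def dots(s,roi,f=6):
    x0,y0,x1,y1=roi
    c=cv2.resize(s['frame'][y0:y1,x0:x1],None,fx=f,fy=f,interpolation=cv2.INTER_CUBIC).astype(int)
    m=((c[...,0]-c[...,2])>15).astype(np.uint8)
    n,l,st,ce=cv2.connectedComponentsWithStats(m)
    b=[((ce[i]+.5)/f-.5+[x0,y0],st[i][4]/f/f) for i in range(1,n) if st[i][4]>f*f*1.5]
    m=((c[...,2]-c[...,0])>70).astype(np.uint8)
    return b
for n,s,r in(('top',T,(270,155,313,190)),('scene',S,(225,218,276,256))):
    print(n)
    for c,a in dots(s,r): print(c.round(2),round(a,1),plane(s,c,52).round(1))
print('tile ctr',tri(T,(292.1,173.4),S,(250,235)))
print('tab',tri(T,(321.9,196.5),S,(241.7,214.7)))
bt=np.array([[314.23,188.15],[325.77,185.85],[329.58,204.88],[318.04,207.19]])
P=np.array([plane(T,b,44) for b in bt]);print(P.round(1),np.degrees(np.arctan2(*(P[1]-P[2])[[1,0]])))
bs=np.array([[231.4,217.4],[245.5,204.9],[251.9,212],[237.8,224.6]])
print('scene tab z44',plane(S,(241.7,214.7),44),'top',plane(T,(321.9,196.5),44))
P=np.array([plane(S,b,44) for b in bs]);print(P.round(1))
E
```

```text
top
[300.29 161.69] 8.5 [629.6  -8.6  52. ]
[279.57 164.85] 7.9 [619.9  52.9  52. ]
[292.13 172.17] 72.1 [597.6  15.8  52. ]
[288.51 177.48] 9.6 [581.5  26.6  52. ]
[300.57 176.55] 1.8 [584.3  -9.   52. ]
[303.65 181.77] 8.4 [568.5 -17.9  52. ]
[282.84 185.06] 8.5 [558.5  43.4  52. ]
scene
[245.94 225.54] 2.9 [563.6 -19.9  52. ]
[248.19 231.18] 6.6 [578.9   1.8  52. ]
[253.47 233.94] 16.4 [579.1  21.6  52. ]
[264.61 232.01] 4.1 [553.8  41.2  52. ]
[245.72 236.04] 18.3 [599.1  10.2  52. ]
[250.88 238.64] 7.6 [598.8  28.9  52. ]
[234.23 238.06] 4.2 [624.8  -9.7  52. ]
[253.36 245.09] 4.3 [615.2  51.8  52. ]
tile ctr (array([591.93808412,  17.5595376 ,  55.10907304]), np.float64(3.736707666374236))
tab (array([525.48911488, -71.24768529,  43.9022018 ]), np.float64(1.2757001586121848))
[[551.  -49.5  44. ]
 [558.  -83.8  44. ]
 [500.7 -93.9  44. ]
 [493.8 -59.9  44. ]] 10.080912555631926
scene tab z44 [525.32751712 -70.54097273  44.        ] top [525.85898346 -71.75859632  44.        ]
[[553.5 -86.3  44. ]
 [481.5 -93.8  44. ]
 [497.  -54.8  44. ]
 [567.4 -48.5  44. ]]
```

>>> {"api": "drive_tool", "payload": {
  "targets": "-0.32 0 0 0 0.1; -0.32 0 0 0 0; -0.32 0 0 0 0; -0.32 -0.02 -0.018 0 0; -0.32 -0.021 -0.0185 0 0; -0.32 -0.021 -0.0185 0 0; -0.32 -0.021 -0.0185 0 0; -0.32 -0.021 -0.0185 0 0; -0.32 -0.021 -0.0185 0 0; -0.32 -0.021 -0.0185 0 0; -0.32 -0.021 -0.0185 0 0; -0.32 -0.021 -0.0185 0 0",
  "newtons": 20
}}

```text
t: 1.1
ee_pos: [295.9, -390.2, 238.8]
tcp_rot: [0.0, 0.763, -0.647, 0.0]
force: [0.4, 0.4, -0.0]
grip_width: 58.3
```

```bash
cat > st.py <<'E'
from h import *
import sys
o=env.observe();q=o['tcp_rot'];R=Ro.from_quat([q[1],q[2],q[3],q[0]]).as_matrix()
N=np.array([593.5,17.8,36]);a=np.radians(9.1);J=np.array([[np.cos(a),-np.sin(a),0],[np.sin(a),np.cos(a),0],[0,0,1]])
p=o['ee_pos'];tg=N+J@np.array([-80,-38,0]);tg[2]=74
print('t',o['t'],'tcp',p.round(1),'F',o['force'].round(2),'w',round(o['grip_width'],1),'toolx ang',np.degrees(np.arctan2(R[1,0],R[0,0])).round(2),'z',R[:,2].round(3),'jig',(J.T@(p-N)).round(1),'to go tool',(R.T@(tg-p)).round(1))
E
python3 st.py
```

```text
t 1.1 tcp [ 295.9 -390.2  238.8] F [ 0.38  0.35 -0.03] w 58.3 toolx ang -80.59 z [ 0. -0. -1.] jig [-358.4 -355.8  202.8] to go tool [-316.3 -280.1  164.8]
```

>>> {"api": "drive_tool", "payload": {
  "targets": "-0.32 -0.021 -0.0185 0 0; -0.32 -0.024 -0.0215 0 0; -0.32 -0.024 -0.0215 0 0; -0.32 -0.024 -0.0215 0 0; -0.32 -0.024 -0.0215 0 0; -0.32 -0.024 -0.0215 0 0; -0.32 -0.024 -0.0215 0 0; -0.32 -0.024 -0.0215 0 0; -0.32 -0.024 -0.0215 0 0; -0.32 -0.024 -0.0215 0 0; -0.32 -0.02 -0.018 0 0; -0.32 0 0 0 0"
}}

```text
t: 2.1
ee_pos: [484.6, -94.3, 238.9]
tcp_rot: [-0.003, 0.766, -0.643, 0.0]
force: [0.6, 0.2, -0.2]
grip_width: 58.4
```

```bash
python3 st.py
```

```text
t 2.1 tcp [484.6 -94.3 238.9] F [ 0.62  0.19 -0.19] w 58.4 toolx ang -80.05 z [ 0.004  0.004 -1.   ] jig [-125.2  -93.5  202.9] to go tool [-54.3 -45.3 165.3]
```

>>> {"api": "drive_tool", "payload": {
  "targets": "-0.32 0 0 0 0; -0.32 0 0 0 0; -0.32 0 0 0.02 0; -0.32 0 0 0.02 0; -0.32 0 0 0.02 0; -0.32 0 0 0 0; -0.32 0 0 0 0"
}}

```text
t: 2.68
ee_pos: [479.7, -102.0, 178.4]
tcp_rot: [0.001, 0.761, -0.648, -0.001]
force: [0.5, -0.7, 0.6]
grip_width: 58.3
```

```bash
python3 st.py
```

```text
t 2.6833 tcp [ 479.7 -102.   178.4] F [ 0.54 -0.7   0.57] w 58.3 toolx ang -80.83 z [-0.003 -0.    -1.   ] jig [-131.4 -100.3  142.4] to go tool [-62.3 -51.7 104.2]
```

>>> {"api": "drive_tool", "payload": {
  "targets": "-0.32 -0.015 -0.013 0.01 0; -0.32 -0.016 -0.013 0.015 0; -0.32 -0.016 -0.013 0.015 0; -0.32 -0.015 -0.013 0.015 0; -0.32 0 0 0.015 0; -0.32 0 0 0.015 0; -0.32 0 0 0 0; -0.32 0 0 0 0; -0.32 0 0 0 0"
}}

```text
t: 3.43
ee_pos: [523.0, -31.9, 95.1]
tcp_rot: [-0.0, 0.762, -0.648, 0.001]
force: [0.7, -0.6, -0.4]
grip_width: 58.3
```

```bash
python3 st.py; python3 - <<'E'
from h import *
a=snap('top','top1')['frame'];b=snap('scene','scene1')['frame']
cv2.imwrite('pics/v1.png',np.hstack([cv2.resize(a[120:270,240:373],(399,450)),cv2.resize(b[170:320,190:323],(399,450))]))
E
```

```text
t 3.4333 tcp [523.  -31.9  95.1] F [ 0.69 -0.64 -0.41] w 58.3 toolx ang -80.79 z [ 0.002 -0.    -1.   ] jig [-77.5 -38.   59.1] to go tool [ 0.   2.5 21.1]
```

View pics/v1.png

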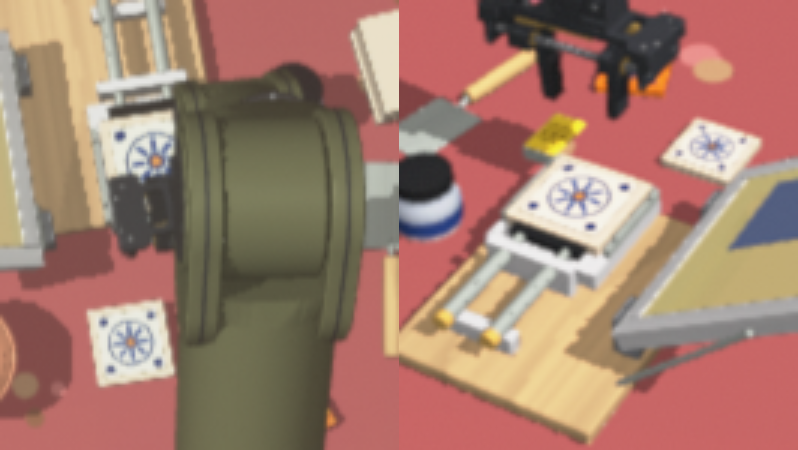

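```bash
python3 - <<'E'
from h import *
s=pickle.load(open('pics/scene1.pkl','rb'))
N=np.array([593.5,17.8,36]);a=np.radians(9.1);J=np.array([[np.cos(a),-np.sin(a),0],[np.sin(a),np.cos(a),0],[0,0,1]])
for p in((239.3,202.3),(262.7,209)):print((J.T@(plane(s,p,95)-N)).round(1))
for y in(-76,0):
  for dx in(-9,9): print(y,dx,proj(s,N+J@np.array([-77.5+dx,y,59])).round(1))
cv2.imwrite('pics/z1.png',cv2.resize(s['frame'][170:245,205:305],None,fx=8,fy=8,interpolation=cv2.INTER_CUBIC))
E
```

```text
[-73.6 -76.1  59. ]
[-77.3   0.4  59. ]
-76 -9 [241.7 200. ]
-76 9 [238.4 203.2]
0 -9 [264.2 207.2]
0 9 [261.  210.6]
```

View pics/z1.png

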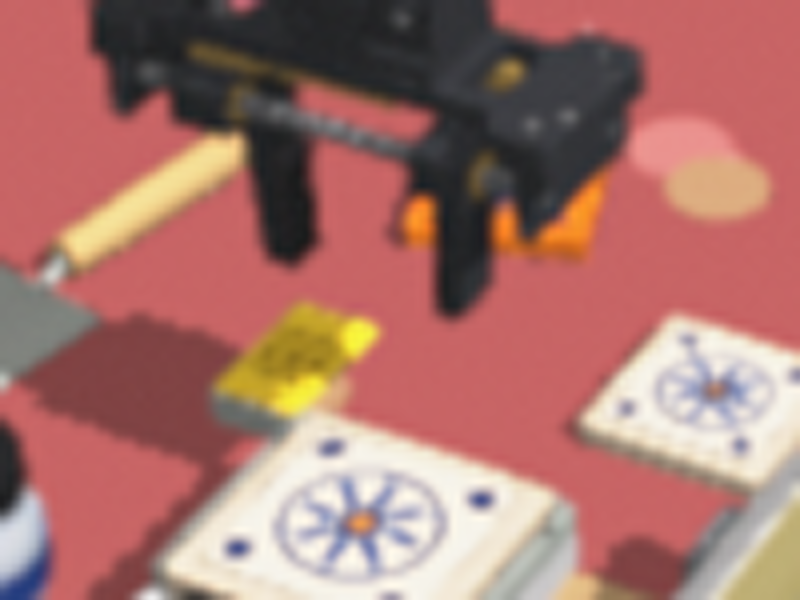

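The picture shows the fingertips at scene pixels (240,202) and (263,209), at jig y ≈ -76 over the tab and y ≈ 0 in front of the tile, as planned. I'm lowering to just above the tab.

>>> {"api": "drive_tool", "payload": {
  "targets": "-0.32 0 0.003 0.01 0; -0.32 0 0 0.012 0; -0.32 0 0 0.012 0; -0.32 0 0 0.01 0; -0.32 0 0 0 0; -0.32 0 0 0 0; -0.32 0 0 0 0"
}}

```text
t: 4.12
ee_pos: [519.7, -31.8, 50.3]
tcp_rot: [-0.0, 0.762, -0.648, 0.0]
force: [0.0, 0.5, 0.3]
grip_width: 58.1
```

```bash
python3 st.py; python3 - <<'E'
from h import *
b=snap('scene','scene2')['frame']
cv2.imwrite('pics/v2.png',cv2.resize(b[170:260,200:320],None,fx=6.6,fy=6.6,interpolation=cv2.INTER_CUBIC))
E
```

```text
t 4.1167 tcp [519.7 -31.8  50.3] F [0.04 0.47 0.26] w 58.1 toolx ang -80.74 z [ 0.001 -0.    -1.   ] jig [-80.7 -37.3  14.3] to go tool [  0.7  -0.7 -23.7]
```

View pics/v2.png

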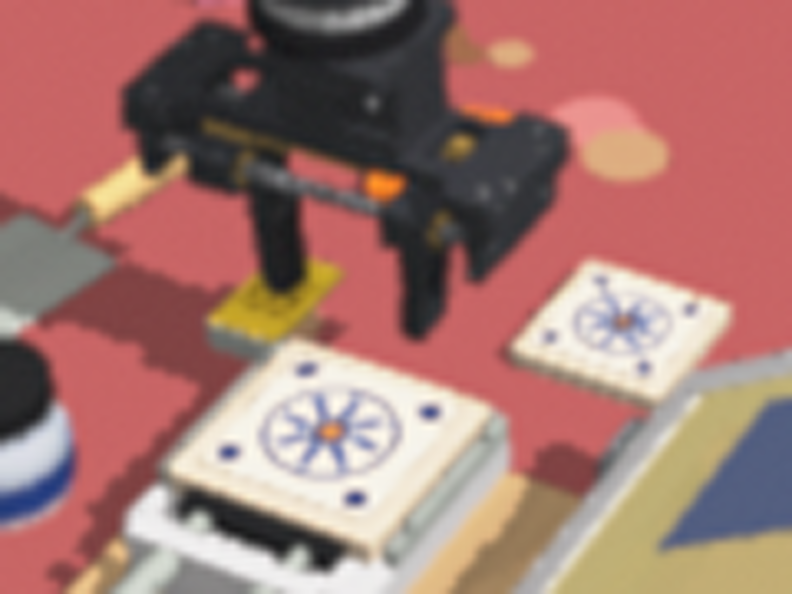

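The tab finger is about 6 mm above the tab at (243,213), the other finger stands in front of the tile at (263,220), and the tile is home. I'll press partway first.

>>> {"api": "drive_tool", "payload": {
  "targets": "-0.32 0 0 0.004 0; -0.32 0 0 0.004 0; -0.32 0 0 0.003 0; -0.32 0 0 0 0; -0.32 0 0 0 0"
}}

```text
t: 4.58
ee_pos: [520.0, -31.7, 38.8]
tcp_rot: [-0.0, 0.762, -0.648, 0.001]
force: [0.9, -0.2, 2.5]
grip_width: 58.0
```

```bash
python3 st.py
```

```text
t 4.5833 tcp [520.  -31.7  38.8] F [ 0.87 -0.19  2.53] w 58.0 toolx ang -80.72 z [ 0.002 -0.    -1.   ] jig [-80.4 -37.2   2.8] to go tool [  0.8  -0.4 -35.2]
```

```bash
python3 - <<'E'
from h import *
b=snap('scene','scene3')['frame']
cv2.imwrite('pics/v3.png',cv2.resize(b[180:260,200:310],None,fx=7.2,fy=7.2,interpolation=cv2.INTER_CUBIC))
E
python3 st.py
```

```text
t 4.6333 tcp [520.  -31.7  38.9] F [ 2.09 -0.86  2.15] w 58.3 toolx ang -80.73 z [ 0.001 -0.    -1.   ] jig [-80.4 -37.3   2.9] to go tool [  0.7  -0.4 -35.1]
```

View pics/v3.png

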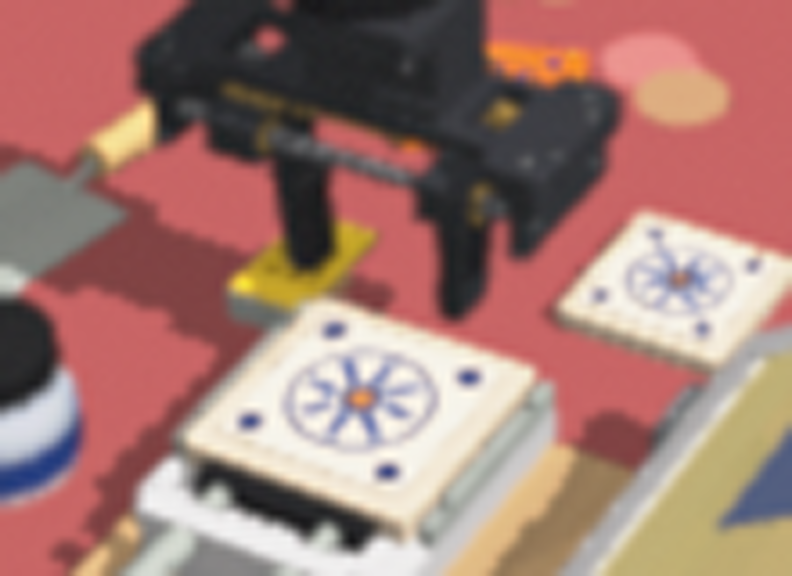

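The tab finger bears on the tab at (243,217) with about 2 N and the tile is still home. Now pressing through to pop the tile.

>>> {"api": "drive_tool", "payload": {
  "targets": "-0.32 0 0 0.002 0; -0.32 0 0 0.002 0; -0.32 0 0 0.0015 0; -0.32 0 0 0 0; -0.32 0 0 0 0; -0.32 0 0 0 0; -0.32 0 0 0 0; -0.32 0 0 0 0; -0.32 0 0 0 0"
}}

```text
t: 5.38
ee_pos: [519.2, -31.8, 33.3]
tcp_rot: [0.0, 0.762, -0.647, 0.0]
force: [-0.2, -0.6, 4.7]
grip_width: 58.3
```

```bash
python3 st.py;python3 - <<'E'
from h import *
b=snap('scene','scene4')['frame']
cv2.imwrite('pics/v4.png',cv2.resize(b[180:260,200:310],None,fx=7.2,fy=7.2,interpolation=cv2.INTER_CUBIC))
E
python3 st.py
```

```text
t 5.3833 tcp [519.2 -31.8  33.3] F [-0.2  -0.62  4.7 ] w 58.3 toolx ang -80.7 z [-0. -0. -1.] jig [-81.2 -37.2  -2.7] to go tool [  0.8  -1.2 -40.7]
t 5.4333 tcp [519.3 -31.8  33.3] F [ 0.34 -0.82  5.13] w 58.2 toolx ang -80.7 z [ 0. -0. -1.] jig [-81.1 -37.2  -2.7] to go tool [  0.8  -1.1 -40.7]
```

View pics/v4.png

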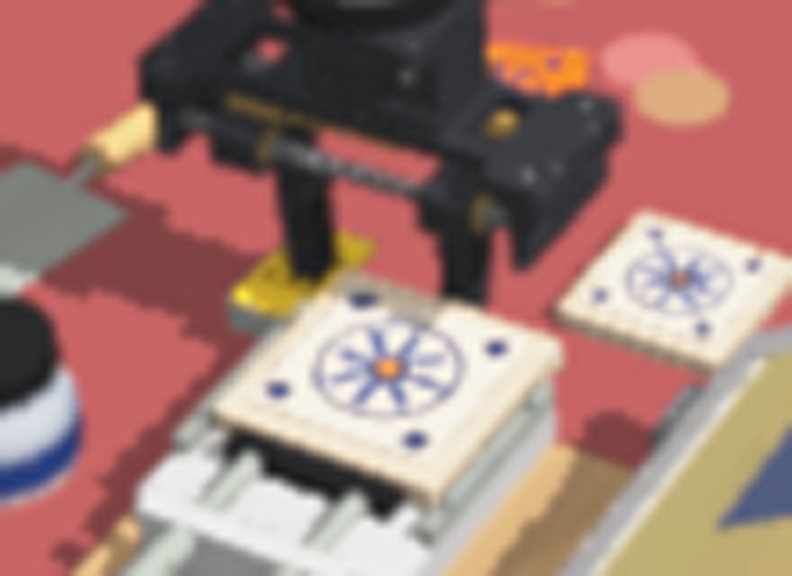

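>>> {"api": "drive_tool", "payload": {
  "targets": "-0.32 0 0 0 0; -0.32 0 0 0 0; -0.32 0 0 0 0; -0.32 0 0 0 0"
}}

```text
t: 5.77
ee_pos: [519.3, -31.8, 33.3]
tcp_rot: [0.0, 0.762, -0.647, 0.0]
force: [0.1, 0.2, 5.7]
grip_width: 58.3
```

```bash
python3 st.py; python3 - <<'E'
from h import *
S=pickle.load(open('pics/scene0.pkl','rb'));s=snap('scene','scene5')
a=np.radians(9.1);J=np.array([[np.cos(a),-np.sin(a)],[np.sin(a),np.cos(a)]])
def dots(s):
    x0,y0,x1,y1=220,212,282,256;f=6
    c=cv2.resize(s['frame'][y0:y1,x0:x1],None,fx=f,fy=f,interpolation=cv2.INTER_CUBIC).astype(int)
    n,l,st,ce=cv2.connectedComponentsWithStats(((c[...,0]-c[...,2])>15).astype(np.uint8))
    return [((ce[i]+.5)/f-.5+[x0,y0],st[i][4]/f/f) for i in range(1,n) if st[i][4]>f*f*1.5]
for k in (S,s,pickle.load(open('pics/scene4.pkl','rb'))):
    print([(c.round(1).tolist(),round(A,1),(J.T@(plane(k,c,52)[:2]-[589.3,15.9])).round(1).tolist()) for c,A in dots(k)])
E
for i in 1 2 3; do python3 -c "
from h import *
env.snapshot('top');print(env.observe()['force'])";done
```

```text
t 5.7667 tcp [519.3 -31.8  33.3] F [0.11 0.21 5.73] w 58.3 toolx ang -80.7 z [ 0. -0. -1.] jig [-81.1 -37.2  -2.7] to go tool [  0.8  -1.1 -40.7]
[([245.9, 225.5], np.float64(2.9), [-31.0, -31.2]), ([248.2, 231.2], np.float64(6.6), [-12.5, -12.2]), ([253.5, 233.9], np.float64(16.4), [-9.2, 7.2]), ([264.6, 232.0], np.float64(4.1), [-31.0, 30.6]), ([245.7, 236.0], np.float64(18.3), [8.7, -7.2]), ([250.9, 238.6], np.float64(7.6), [11.5, 11.3]), ([234.2, 238.1], np.float64(4.2), [31.0, -30.9]), ([253.4, 245.1], np.float64(4.3), [31.3, 31.4])]
[([249.8, 221.3], np.float64(2.9), [-52.6, -31.6]), ([252.0, 227.1], np.float64(6.7), [-33.0, -12.1]), ([253.2, 231.6], np.float64(42.3), [-17.6, 1.1]), ([268.4, 228.0], np.float64(3.2), [-51.6, 31.3]), ([258.9, 229.6], np.float64(2.9), [-32.6, 11.0]), ([238.2, 233.8], np.float64(4.4), [10.2, -31.2]), ([257.2, 240.7], np.float64(4.8), [10.8, 31.2])]
[([249.8, 221.3], np.float64(2.9), [-52.7, -31.6]), ([252.0, 227.1], np.float64(6.9), [-33.0, -12.1]), ([253.5, 231.4], np.float64(45.1), [-18.6, 1.7]), ([268.4, 228.0], np.float64(3.2), [-51.6, 31.3]), ([238.2, 233.7], np.float64(4.2), [10.2, -31.2]), ([257.2, 240.7], np.float64(4.8), [10.9, 31.3])]
[0.55116238 0.14450787 4.80371457]
[ 0.21511206 -1.33849438  5.21356243]
[ 0.79844552 -0.38748112  4.82121354]
```

The tile is out 20.7 mm, straight, with its dots unmoved between two pictures. The wrist reading alone doesn't clearly show the side force on the finger, so I'm nudging 2 mm towards the tile to make the contact sure.

>>> {"api": "drive_tool", "payload": {
  "targets": "-0.32 0 -0.0007 0 0; -0.32 0 -0.0007 0 0; -0.32 0 -0.0006 0 0; -0.32 0 0 0 0; -0.32 0 0 0 0; -0.32 0 0 0 0; -0.32 0 0 0 0; -0.32 0 0 0 0"
}}

```text
t: 6.63
ee_pos: [519.3, -31.8, 33.3]
tcp_rot: [0.002, 0.762, -0.647, -0.001]
force: [-2.8, -1.9, 8.1]
grip_width: 58.2
```

```bash
python3 st.py; python3 - <<'E'
from h import *
F=[]
for i in range(6):
    s=snap('scene','scene6'); F.append(env.observe()['force'])
print(np.mean(F,0))
a=np.radians(9.1);J=np.array([[np.cos(a),-np.sin(a)],[np.sin(a),np.cos(a)]])
def dots(s):
    x0,y0,x1,y1=220,212,282,256;f=6
    c=cv2.resize(s['frame'][y0:y1,x0:x1],None,fx=f,fy=f,interpolation=cv2.INTER_CUBIC).astype(int)
    n,l,st,ce=cv2.connectedComponentsWithStats(((c[...,0]-c[...,2])>15).astype(np.uint8))
    return [((ce[i]+.5)/f-.5+[x0,y0],st[i][4]/f/f) for i in range(1,n) if st[i][4]>f*f*1.5]
print([(c.round(1).tolist(),(J.T@(plane(s,c,52)[:2]-[589.3,15.9])).round(1).tolist()) for c,A in dots(s)])
b=s['frame'];cv2.imwrite('pics/v6.png',cv2.resize(b[180:260,200:310],None,fx=7.2,fy=7.2,interpolation=cv2.INTER_CUBIC))
E
```

```text
t 6.6333 tcp [519.3 -31.8  33.3] F [-2.85 -1.87  8.09] w 58.2 toolx ang -80.69 z [-0.004 -0.001 -1.   ] jig [-81.1 -37.2  -2.7] to go tool [  0.8  -1.  -40.7]
[-2.67534911 -1.20393908  7.93869676]
[([249.6, 221.3], [-52.5, -32.1]), ([252.0, 227.2], [-32.9, -12.0]), ([253.5, 231.4], [-18.6, 1.8]), ([268.4, 228.0], [-51.6, 31.3]), ([238.2, 233.8], [10.2, -31.0]), ([257.2, 240.7], [10.8, 31.2])]
```

View pics/v6.png

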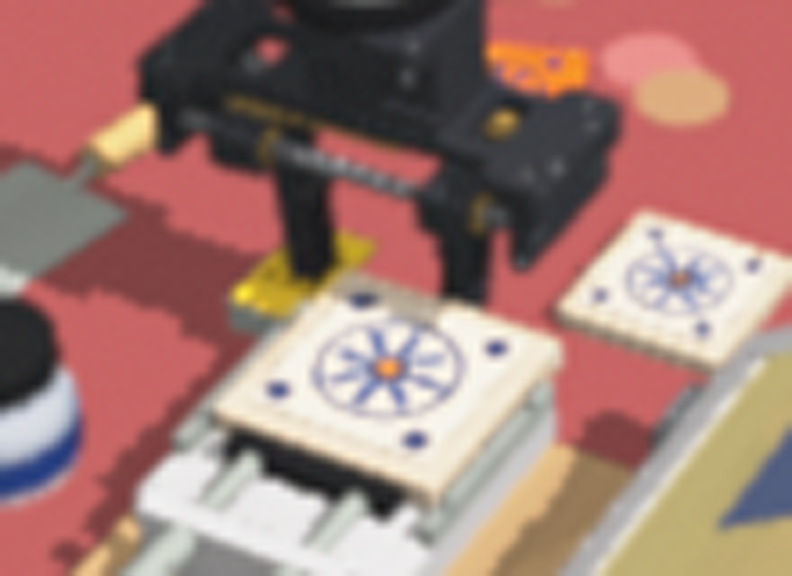

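Side force on the tool is now steady at -2.7 N in x, so the tile presses firmly on the finger. In the picture the tile is flat and still, with its front edge against the finger at (263,220) and the tab down at (243,219).

```bash
python3 -c "
from h import *
print(env.job_done())"; python3 st.py
```

```text
the job is handed in; nothing more can be done
None
the job is handed in; nothing more can be done
```

I pressed the yellow tab down about 10.7 mm with one fingertip, which popped the tile out over the front edge. The other finger, standing in front of it, stopped it, and I handed the job in at about 7 s in that hold. The job reports no verdict.

Last checks:
- **Tile:** it is about 20.7 mm out from its nest, straight and flat, with its printed dots unmoved across repeated pictures. The arm stayed clear of the printed face in every view I checked.
- **Tab:** the fingertip was at z = 33.3 mm against the tab's 44 mm rest height, with 5 to 8 N of force on it.
- **Hold on the tile:** right after the pop, the sideways wrist force was too close to noise to prove contact. I then nudged the finger 2 mm towards the tile. The reading went to a steady -2.7 N in x, though the tile did not move back measurably.
- **Disagreements:** the two cameras disagreed by about 4 mm on the tile centre. At partial press the tab force read only 2 to 2.5 N, below the stated 4 N. Neither mattered for the result.
- **Bystanders:** I did not measure them one by one. None in the close-up views looked moved.

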